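# Free the wedged seal caddy

## Robot

A 7-joint arm with a two-finger parallel gripper is mounted at the origin on the work surface. World frame = base frame: x ahead of the robot, y to its left, z up, the work surface at z = 0. Lengths are in m, angles in rad, forces in N, time in s.
With the tool pointing down it reaches from about 0.425 to 0.875 m from the base axis. Payload 9.9 kg.
Tool frame: the origin (TCP) lies midway between the tips of the shut fingers; the grasp point (between the pads) lies 19 mm behind it; z points along the fingers, y is the direction in which the jaws open and shut (so a half turn about z gives the same grasp; the last joint's range is limited). The gripper opens to 85 mm and grips with 20 to 120 N. Pads are 22 mm wide; open, the fingers measure 114 mm over their backs; the gripper's body (76 mm by 85 mm) begins 54 mm behind the grasp point. The pads swing forward as they close: fully open they stand 13 mm farther back than shut.
Start: joints at [-1.248, 0.576, 0.025, 1.437, -0.015, 1.129, -0.057], TCP at [0.267, 0.62, 0.231] pointing down, gripper open.
Joint ranges: [-2.76, 2.76], [-0.34, 2.15], [-1.52, 1.57], [0.19, 2.46], [-1.09, 4.23], [0.17, 1.99], [-2.82, 2.82]. Speed limits (rad/s): [2.22, 2.22, 3.01, 3.01, 3.14, 3.14, 3.14].

## Interface

Orientations are given as a unit quaternion [w, x, y, z].
In Python, from bench import ctrl gives the robot as it stands.
- The arm moves only by the tool play_rows, never from a script. Its argument "targets" is a list that holds one entry, the list of rows, each a list of 6 numbers: the shift along the tool's x, y, z in m, then the turn, a rotation vector about the tool's x, y, z in degrees. In form: [[[x, y, z, wx, wy, wz], ...]]. A call has 1 to 20 rows; each row is the pose to reach, as a shift and turn from the pose commanded when the call began, along the tool's axes at that moment; what a row does not reach only later rows make up. A row lasts 1/8 s, in which the tool goes at most 62.5 mm and 10.7 degrees, less where a joint would pass 70% of its speed; a pose out of reach is approached as far as the arm can. A call with a gripper value outside its range is refused whole. "hand" is the gripper's target within -1 to 1 (shut at 1, half-way at 0, fully open at -1), set as the call begins (left out, the last holds). The fingers move at their own pace and stop on an object; "squeeze" is the grip in N (left out, the last holds). Time passes only in rows, so rows that repeat a pose let the fingers close. It gives the time, the measured TCP pose, the force and the opening at its end, in the units of the state.
- ctrl.get_obs(): the state, without advancing time (a new reading comes with each control period).
- ctrl.grab_frame(name): name is "scene" or "top"; returns the picture (480x640x3 uint8, red, green, blue); there is no depth.
- ctrl.camera_info(name): a dict with "fx", "fy", "cx", "cy" (pixels), "k1" (the pictures are not rectified: a ray, as slopes to the right and down, at radius r is drawn at 1 + k1 r^2 times it, then the intrinsics apply), "R" (3x3) and "t" (3): a world point X has camera coordinates R X + t. Camera axes: x right, y down, z forward; pixel columns grow to the right and rows downward; lengths in m; the calibration is good to about 2 mm. A picture is of the moment at which its call begins. camera_info takes no time and is no camera call.
- ctrl.close_job(): hands the job in, once; it reports no verdict.
Trained networks look in the newest picture that a camera, given by its name, has taken for a name from the list of things; names that differ only in an ending like _2 or _b are one class to them, and where a whole thing is asked for, a point or a joint stands for the part that bears it (a point fixed in the world has none). Each returns a list of dicts, best first, with "p" (0 to 1); they miss things now and then, are a little off and sometimes report something else, mostly with a low value. They report only what shows in the picture. A call takes as long as a camera call.
- ctrl.search_frame(camera, name): "at" ([column, row] in pixels, amid what is visible of it).
- ctrl.masks_of(camera, name): "mask" (480x640 bool, what is visible of it) and "at" ([column, row] in pixels, amid what is visible of it).
- ctrl.spot_point(camera, name): "at" ([column, row] in pixels: a listed point, or the origin of a listed thing).
The state is a dict: "time_s": time; "q": joint angles; "dq": joint speeds; "joint_efforts": joint torques, N m; "tcp_pos": TCP position; "ee_rot": TCP orientation; "contact_force": force on the tool from outside, world axes, zero at the start; "ft_torque": the same for the moment, N m; "grip_width": opening from 0.0 (shut) to 1.0 (fully open).
Only numpy, scipy, OpenCV 4.12 (cv2) and the standard library are available. Lean on these libraries where they do the work, as an engineer would, in place of code of your own. Each camera call takes 0.05 s, during which the arm holds its last target. There are 200 camera calls.

## Task

The red seal caddy has been dropped askew into the bamboo chest and is wedged under its brass lips. Take it by its handle, turn it level while it is still inside the chest so that its corners come free, then lift it out and set it down upright in the middle of the black stone stand, letting go only once it is down. Leave everything else on the shelf as it is.

Things in the scene. Friction and masses are not known exactly. Their poses are not given: they have to be found in the camera images.
- chest: Open-topped bamboo chest, fixed, 110 (x) by 86 (y) mm outside, floor 5 mm thick. Origin: centre of its underside; x along its length, +x end away from the robot, z up. Inner faces of the end walls at x = -49 and 49, of the side walls (only 60 high) at y = -37 and 37 mm.
- chest_mouth (a point): Centre of the chest's mouth, at rim height z = 89 mm of the chest, axes as the chest. The mouth is 90 mm long: each end wall carries a brass lip 5 mm thick (z = 84 to 89) that overhangs inwards to x = -45 and 45 mm.
- chest_ledge (a point): Middle of the inner top edge of the ledge inside the chest's -x end wall (the end nearest the robot): chest x = -43, z = 34 mm; the ledge spans x = -49 to -43 and the full width. At the start the caddy's underside rests on this edge, its raised bottom edge at about x = -47, z = 37 mm of the chest.
- caddy: Red lacquered block 76 (x) by 58 (y) by 60 (z) mm with a carrying handle on top, 0.25 to 0.5 kg. Origin: centre of the block's underside; z up through the handle. At the start it is tilted about 24 degrees: -x end raised on the ledge, bottom edge of its +x end on the chest floor, handle leaning to the chest's +x end, away from the robot, its x axis in plan along the chest's x within 3 degrees.
- caddy_grip (a point): Centre of the dark handle bar, 111 mm above the caddy's underside, axes as the caddy. Bar 14 (x) by 44 (y) by 22 (z) mm, on two posts 10 by 6 mm, 40 mm high, at y = -19 and 19 mm. Grip it across the 14 mm, fingers pointing along the caddy's own -z, so the tool is tilted with it.
- caddy_mid (a point): Centre of the caddy's block, 30 mm above its underside. Tilted, the block is 94 mm long in plan and catches on the lips; level it is 76 mm and passes the mouth. To turn it level freely, keep this point over the chest's middle and raise it as it turns, the raised bottom edge staying about level with the ledge (raising 20 mm or more while still tilted catches).
- stand: Black stone seal stand, fixed: slab 170 (x) by 150 (y) mm, flat top at z = 24 mm. Origin: centre of its underside, z up.
- jar: Bystander: lidded stoneware jar in grey glaze, 124 mm diameter, 152 mm high; origin at the centre of its underside. Loose.
- brush_box: Bystander: closed bamboo brush box, 270 (x) by 70 (y) by 59 mm; origin at the centre of its underside. Loose.
- seal_a: Bystander: white porcelain seal, 24 mm square, 60 mm high; origin at the centre of its underside. Loose.
- seal_b: Bystander: the other white porcelain seal, same size. Loose.
- dish: Bystander: lidded blue porcelain paste dish, 68 mm diameter, 36 mm high; origin at the centre of its underside. Loose.
- dropper: Bystander: white porcelain water dropper, 60 mm diameter, 58 mm high; origin at the centre of its underside. Loose.
- weight: Bystander: marble paperweight, 50 (x) by 160 (y) by 18 mm; origin at the centre of its underside. Loose.

How it is judged:
On the way, in this order (a step that is already met when the one before it is completed fails the run):
1. the caddy is turned level while still down in the chest (angle between caddy's own z axis and vertical below 0.12 rad and z of caddy in the frame of chest below 0.08 m and horizontal distance between caddy and chest below 0.03 m), for 0.1 s.
2. the caddy is lifted clear above the chest (z of caddy in the frame of chest above 0.095 m), for 0.1 s.
At the end, for the whole second after the job is handed in: The caddy stands upright (within 3.4 degrees) and at rest on the black stone stand's top, its middle within 45 mm of the stand's middle along each of the stand's axes; the loose bystanders are where they were, within 20 mm (x of caddy in the frame of stand between -0.045 and 0.045 m and y of caddy in the frame of stand between -0.045 and 0.045 m and z of caddy in the frame of stand between 0.02 and 0.028 m and angle between caddy's own z axis and vertical below 0.06 rad and linear speed of caddy below 0.02 m/s and angular speed of caddy below 0.1 rad/s); the robot touches nothing.
It fails at once if another thing on the shelf was moved more than 20 mm (distance of any of jar, brush_box, seal_a, seal_b, dish, dropper, weight from where it was at the start of the episode above 0.02 m).
It fails at once if the caddy was let go more than 20 mm above the stand (contact force between the fingers and caddy below 0.05 N and horizontal distance between caddy and stand below 0.08 m and z of caddy in the frame of stand above 0.044 m).
It also fails if it takes over 48 s, if anything falls off the work surface, if the arm or the gripper's body presses on something with over 40 N, if the wrist force passes 120 N, or if a joint passes its speed limit or range.

## Working session

There is one attempt and no reset: what is moved stays moved. The work goes in short steps, Python scripts to look and compute and a tool call to move; the robot and the scene stay as the last step left them, time stands still between calls to the robot, and variables do not carry over. Pictures are saved under pics/ and viewed, about 8 in all and at most 12, crops included, and the job is handed in when it is done.

Besides the shell and the picture viewer there is one more tool, called after "Request:" as a command line: name --argument value ..., lists and objects as JSON in quotes. play_rows: Moves the arm, as the interface text tells. Its arguments: {"type":"object","properties":{"targets":{"type":"array","items":{"type":"array","items":{"type":"array","items":{"type":"number"}}}},"hand":{"type":"number"},"squeeze":{"type":"number"}},"required":["targets"]}

```bash
mkdir -p pics; ls; python3 - <<'E'
from bench import ctrl
import cv2,numpy as np
o=ctrl.get_obs();print({k:np.round(v,3) for k,v in o.items()})
for c in("scene","top"):
    f=ctrl.grab_frame(c);cv2.imwrite(f"pics/{c}0.png",f[:,:,::-1])
    i=ctrl.camera_info(c);print(c,i)
    for n in["chest","chest_mouth","chest_ledge","caddy","caddy_grip","caddy_mid","stand","jar","brush_box","seal_a","dish","dropper","weight"]:
        print(n,[(np.round(d["at"],1).tolist(),round(d["p"],2)) for d in ctrl.spot_point(c,n)][:3])
E
```

```text
pics
{'time_s': np.float64(0.0), 'q': array([-1.248,  0.577,  0.025,  1.438, -0.015,  1.129, -0.056]), 'dq': array([ 0.001, -0.002, -0.   ,  0.001, -0.001, -0.001, -0.001]), 'joint_efforts': array([ 2.0000e-03, -7.6577e+01,  2.2500e+00, -2.8596e+01,  1.5000e-02,
        1.3000e-02, -0.0000e+00]), 'tcp_pos': array([0.267, 0.62 , 0.23 ]), 'ee_rot': array([-0.   ,  0.202,  0.979, -0.001]), 'contact_force': array([-0.19 , -0.003, -0.145]), 'ft_torque': array([-0.006, -0.019,  0.025]), 'grip_width': np.float64(0.999)}
scene {'fx': 539.9977142344716, 'fy': 539.9977142344716, 'cx': 319.2412247993993, 'cy': 239.9736895563577, 'k1': -0.024036373101779945, 'R': array([[ 0.6796372 ,  0.73354439,  0.00243056],
       [ 0.50002931, -0.46085341, -0.73320176],
       [-0.53671591,  0.49952654, -0.68000682]]), 't': array([-0.44702277, -0.22672575,  1.6825348 ])}
chest [([208.9, 288.1], 0.63)]
chest_mouth []
chest_ledge [([205.1, 263.6], 0.76)]
caddy [([207.6, 277.8], 0.91), ([347.1, 282.8], 0.5)]
caddy_grip [([203.5, 260.2], 0.85), ([345.0, 283.9], 0.66)]
caddy_mid [([205.8, 272.7], 0.71), ([429.9, 
[... 447 characters left out ...]
 -0.9993409 ,  0.02588517],
       [-0.99204254, -0.02844152, -0.1226486 ],
       [ 0.12330397, -0.02255772, -0.99211253]]), 't': array([-0.00270662,  0.62856632,  1.34243751])}
chest [([389.9, 301.5], 0.81)]
chest_mouth [([397.7, 298.2], 0.9)]
chest_ledge [([393.3, 313.7], 0.77)]
caddy [([393.0, 304.2], 0.91), ([257.8, 278.4], 0.51)]
caddy_grip [([403.0, 284.5], 0.7)]
caddy_mid [([397.2, 298.5], 0.81)]
stand [([257.8, 278.3], 0.58), ([395.0, 203.8], 0.51)]
jar [([199.7, 208.8], 0.8), ([316.2, 182.2], 0.33)]
brush_box [([149.1, 311.7], 0.92)]
seal_a [([339.8, 219.3], 0.66), ([310.0, 225.4], 0.45)]
dish [([460.7, 302.0], 0.65)]
dropper [([395.4, 206.3], 0.61)]
weight [([314.0, 179.6], 0.73)]
```

View pics/scene0.png

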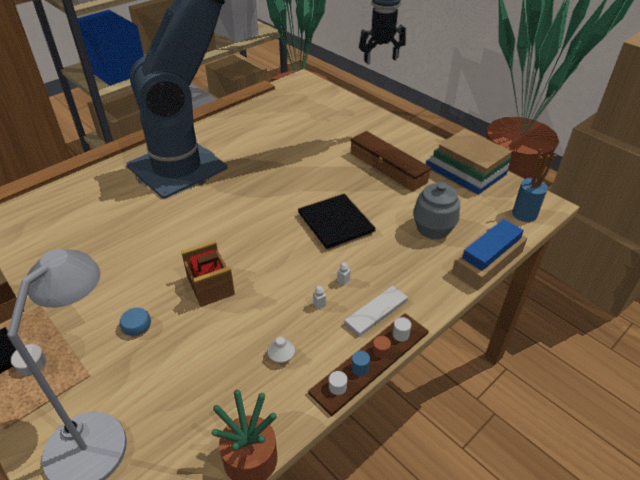

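View pics/top0.png

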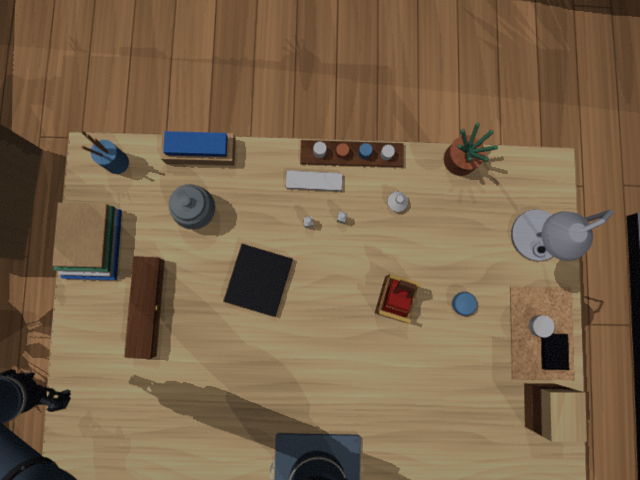

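The scene view shows the chest near (208,275) and the stand near (335,221). The top view shows the chest near (397,298), with the handle leaning up the image, and the stand at (258,280). I'll zoom in on both next.

```bash
cat > h.py <<'E'
from bench import ctrl
import cv2,numpy as np
from scipy.optimize import least_squares
from scipy.spatial.transform import Rotation as Ro
def proj(c,X):
    i=ctrl.camera_info(c);p=np.atleast_2d(X)@np.array(i["R"]).T+i["t"];s=p[:,:2]/p[:,2:]
    s=s*(1+i["k1"]*(s**2).sum(1,keepdims=True));return s*[i["fx"],i["fy"]]+[i["cx"],i["cy"]]
def onz(c,uv,z):
    return least_squares(lambda x:(proj(c,[x[0],x[1],z])-uv)[0],[.6,0]).x
def tri(a,b):
    r=least_squares(lambda x:np.r_[(proj("scene",x)-a)[0],(proj("top",x)-b)[0]],[.6,0,.05]);return r.x,np.sqrt(2*r.cost)
E
python3 - <<'E'
from h import *
a=cv2.imread("pics/scene0.png")[230:315,165:250];b=cv2.imread("pics/top0.png")[260:345,355:440]
r=lambda x:cv2.resize(x,(400,400),interpolation=cv2.INTER_CUBIC)
cv2.imwrite("pics/crop.png",np.hstack([r(a),r(b)]))
for n,s,t in[("ledge",[205.1,263.6],[393.3,313.7]),("mid",[205.8,272.7],[397.2,298.5]),("grip",[203.5,260.2],[403,284.5]),("chest",[208.9,288.1],[389.9,301.5]),("caddy",[207.6,277.8],[393,304.2])]:print(n,tri(s,t))
print("mouth",onz("top",[397.7,298.2],.089),"ledge",onz("top",[393.3,313.7],.034))
for c in("top","scene"):
  m=ctrl.masks_of(c,"stand")[:1]
  for d in m:
    k=d["mask"].astype(np.uint8);q=cv2.boxPoints(cv2.minAreaRect(cv2.findNonZero(k)));
    cn=max(cv2.findContours(k,0,2)[0],key=cv2.contourArea)
    for e in(3,5,8):
      ap=cv2.approxPolyDP(cn,e,True)[:,0]
      if len(ap)==4:break
    P=np.array([onz(c,u,.024) for u in ap.astype(float)]);print(c,d["p"],ap.tolist(),P.round(3).tolist(),P.mean(0))
E
```

```text
ledge (array([ 0.44839322, -0.19301461,  0.03914691]), np.float64(2.8779578332288884))
mid (array([ 0.48593585, -0.20819401,  0.04660239]), np.float64(0.7079705990145343))
grip (array([ 0.51683623, -0.21651894,  0.11703125]), np.float64(4.683716162544335))
chest (array([ 0.4768304 , -0.20176402, -0.02024906]), np.float64(1.8762466551187562))
caddy (array([ 0.47167876, -0.20099889,  0.012487  ]), np.float64(0.34008034865197995))
mouth [ 0.48666787 -0.20045199] ledge [ 0.44514094 -0.19883092]
top 0.97 [[242, 244], [223, 301], [275, 316], [292, 260]] [[0.627, 0.225], [0.468, 0.27], [0.431, 0.126], [0.586, 0.084]] [0.52809697 0.17635299]
scene 0.83 [[344, 193], [299, 208], [326, 247], [374, 230]] [[0.469, 0.272], [0.433, 0.132], [0.598, 0.079], [0.636, 0.218]] [0.53395562 0.17512951]
```

View pics/crop.png

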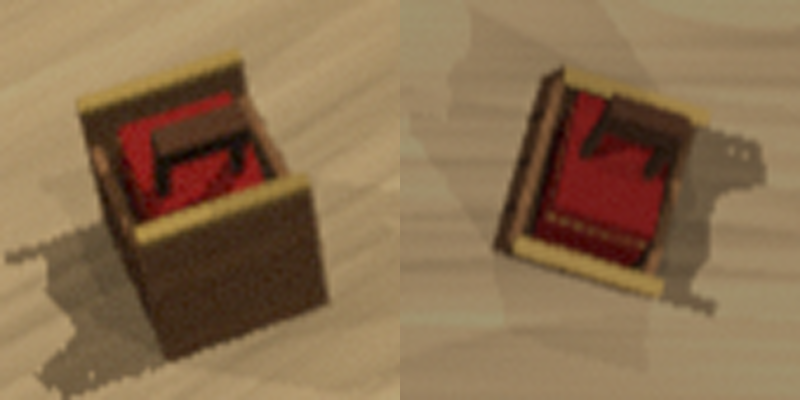

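The crops show the lip corners, base corners and handle bar clearly. I'll fit the chest pose from those corners, then check the caddy's nominal pose with an overlay.

```bash
cat > fit.py <<'E'
from h import *
px=lambda c,x,y:np.array([(x+.5)/4.706-.5+(165 if c=="scene" else 355),(y+.5)/4.706-.5+(230 if c=="scene" else 260)])
obs=[("top",55,43,89,165,66),("top",55,-43,89,309,108),("top",-55,43,89,110,258),("top",-55,-43,89,260,297),
("scene",55,-43,0,165,360),("scene",55,43,0,328,302),("scene",-55,-43,89,80,103),("scene",-55,43,89,240,53)]
def W(p,P):
    P=np.atleast_2d(P)/1000.;c,s=np.cos(p[2]),np.sin(p[2]);return P@np.array([[c,s,0],[-s,c,0],[0,0,1]])+[p[0],p[1],0]
res=lambda p:np.concatenate([(proj(c,W(p,[a,b,z]))-px(c,u,v))[0] for c,a,b,z,u,v in obs])
r=least_squares(res,[.486,-.2,0.]);P=r.x
if __name__=="__main__":
    print(P,np.degrees(P[2]));print(r.fun.reshape(-1,2).round(1))
    A=Ro.from_euler("y",24,degrees=True).as_matrix();o=np.array([-12.3,0,21.5])
    im={c:cv2.imread(f"pics/{c}0.png") for c in("scene","top")};out=[]
    for c in im:
        x0,y0=(165,230) if c=="scene" else (355,260)
        g=cv2.resize(im[c][y0:y0+85,x0:x0+85],(400,400),interpolation=cv2.INTER_CUBIC)
        def box(lo,hi,col,T):
            Q=np.array([[x,y,z] for x in(lo[0],hi[0]) for y in(lo[1],hi[1]) for z in(lo[2],hi[2])],float)
            U=(proj(c,W(P,T(Q)))-[x0,y0]+.5)*4.706-.5
            for i in range(8):
                for b in(1,2,4):
                    if not i&b: cv2.line(g,tuple(U[i].astype(int)),tuple(U[i|b].astype(int)),col,1)
        box((-55,-43,0),(55,43,89),(0,255,0),lambda q:q)
        box((-7,-22,100),(7,22,122),(255,255,0),lambda q:q@A.T+o)
        box((-38,-29,0),(38,29,60),(255,0,255),lambda q:q@A.T+o);out.append(g)
    cv2.imwrite("pics/ov.png",np.hstack(out))
    print("grip",W(P,A@[0,0,111]+o))
    ob=ctrl.get_obs();print(Ro.from_quat(np.roll(ob["ee_rot"],-1)).as_matrix().round(3))
E
python3 fit.py
```

```text
[ 0.48686951 -0.20483073 -0.27273311] -15.626456040209655
[[-0.1 -0.1]
 [ 0.1  0.5]
 [ 0.1 -1. ]
 [-0.7  0.3]
 [ 0.8  0.9]
 [ 0.5  0.7]
 [-1.2 -0.6]
 [-0.7 -1.2]]
grip [[ 0.51850316 -0.21367876  0.12290355]]
[[-0.918  0.396 -0.   ]
 [ 0.396  0.918 -0.   ]
 [-0.    -0.    -1.   ]]
```

View pics/ov.png

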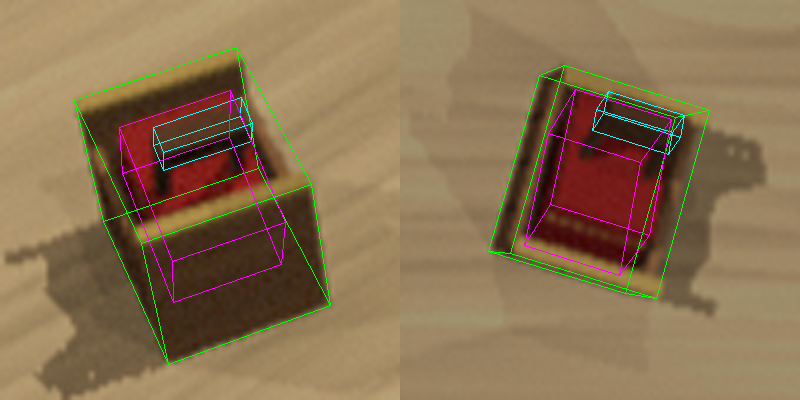

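```bash
cat > rel.py <<'E'
from fit import *
CR=Ro.from_euler("z",P[2])
def pose(th,mid=None,grip=None,P=P,back=0.,dy=-1.):
    """tool pose (Rot, TCP) for caddy tilt th deg, caddy_mid or grip in chest mm"""
    A=CR*Ro.from_euler("y",th,degrees=True); z=A.apply([0,0,1])
    g=W(P,[mid[0],mid[1]+dy,mid[2]])[0]+z*.081 if mid is not None else np.array(grip)
    R=Ro.from_matrix(np.c_[np.cross(A.apply([1,0,0]),-z),A.apply([1,0,0]),-z])
    return R,g-z*(.019-back)
def row(R0,p0,R1,p1):
    return np.r_[R0.inv().apply(p1-p0),np.degrees((R0.inv()*R1).as_rotvec())]
def now():
    o=ctrl.get_obs();return Ro.from_quat(np.roll(o["ee_rot"],-1)),np.array(o["tcp_pos"])
E
python3 - <<'E'
from rel import *
np.set_printoptions(suppress=True,precision=4)
R0,p0=now()
a=pose(24,mid=(0,0,49),back=.1);b=pose(24,mid=(0,0,49))
print(a[1],b[1]);print(row(R0,p0,*a));print(row(*a,*b))
E
```

```text
[ 0.5501 -0.2235  0.197 ] [ 0.5109 -0.2126  0.1056]
[-0.5936 -0.6626  0.0344 19.6957 17.2284 81.0214]
[-0.  -0.   0.1  0.   0.   0. ]
```

Request:
play_rows --targets '[[[-0.3,-0.331,-0.06,10,8.6,40],[-0.3,-0.331,-0.06,10,8.6,40],[-0.3,-0.331,-0.06,10,8.6,40],[-0.3,-0.331,-0.06,10,8.6,40],[-0.3,-0.331,-0.06,10,8.6,40],[-0.3,-0.331,-0.06,10,8.6,40],[-0.594,-0.663,0.0,19.7,17.23,81.02],[-0.594,-0.663,0.0,19.7,17.23,81.02],[-0.594,-0.663,0.0,19.7,17.23,81.02],[-0.594,-0.663,0.0,19.7,17.23,81.02],[-0.594,-0.663,0.0,19.7,17.23,81.02],[-0.594,-0.663,0.0,19.7,17.23,81.02],[-0.594,-0.663,0.0,19.7,17.23,81.02],[-0.594,-0.663,0.0,19.7,17.23,81.02],[-0.594,-0.663,0.0,19.7,17.23,81.02],[-0.594,-0.663,0.0,19.7,17.23,81.02],[-0.594,-0.663,0.034,19.7,17.23,81.02],[-0.594,-0.663,0.034,19.7,17.23,81.02],[-0.594,-0.663,0.034,19.7,17.23,81.02],[-0.594,-0.663,0.034,19.7,17.23,81.02]]]' --hand -1 --squeeze 80

```text
time_s: 4.0
tcp_pos: [0.5507, -0.2238, 0.1986]
ee_rot: [-0.165, 0.779, 0.592, -0.125]
contact_force: [0.5, 0.6, -0.4]
grip_width: 1.001
```

```bash
python3 - <<'E'
from rel import *
np.set_printoptions(suppress=True,precision=4)
R0,p0=now();b=pose(24,mid=(0,0,49));print(row(R0,p0,*b), ctrl.get_obs()["q"].round(2))
a=ctrl.grab_frame("scene")[190:310,140:260,::-1];b=ctrl.grab_frame("top")[240:360,340:460,::-1]
r=lambda x:cv2.resize(x,(400,400),interpolation=cv2.INTER_CUBIC)
cv2.imwrite("pics/pre.png",np.hstack([r(a),r(b)]))
E
```

```text
[ 0.0001 -0.0002  0.1018  0.0978  0.0147  0.0311] [ 0.06  0.77  0.48  1.33 -0.24  1.53  0.28]
```

View pics/pre.png

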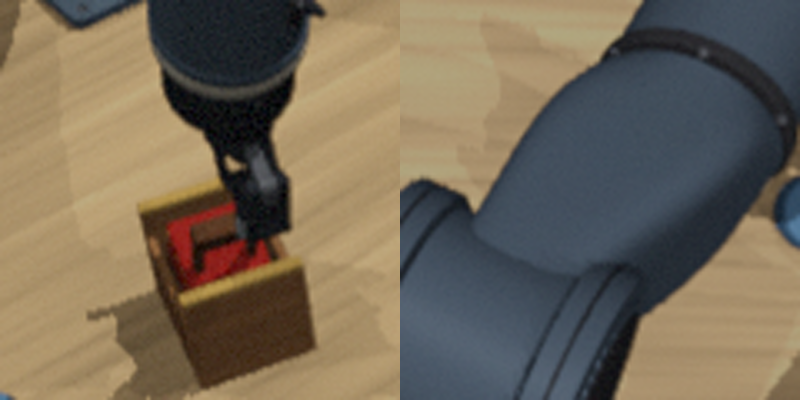

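The scene view shows the gripper above and beyond the bar as expected, and the arm hides the top view. I'll descend along the tool axis.

Request:
play_rows --targets '[[[0,0,0.02,0.1,0,0],[0,0,0.04,0.1,0,0],[0,0,0.06,0.1,0,0],[0,0,0.075,0.1,0,0],[0,0,0.085,0.1,0,0],[0,0,0.093,0.1,0,0],[0,0,0.099,0.1,0,0],[0,0,0.099,0.1,0,0]]]'

```text
time_s: 5.1
tcp_pos: [0.5114, -0.2131, 0.1067]
ee_rot: [-0.167, 0.779, 0.591, -0.126]
contact_force: [0.5, -0.2, -0.5]
grip_width: 1.003
```

```bash
python3 - <<'E'
from rel import *
np.set_printoptions(suppress=True,precision=4)
R0,p0=now();b=pose(24,mid=(0,0,49));print(row(R0,p0,*b))
a=ctrl.grab_frame("scene")[210:300,150:270,::-1]
cv2.imwrite("pics/at.png",cv2.resize(a,(800,600),interpolation=cv2.INTER_CUBIC))
E
```

```text
[ 0.0004 -0.0001  0.0012 -0.1251 -0.007   0.0016]
```

View pics/at.png

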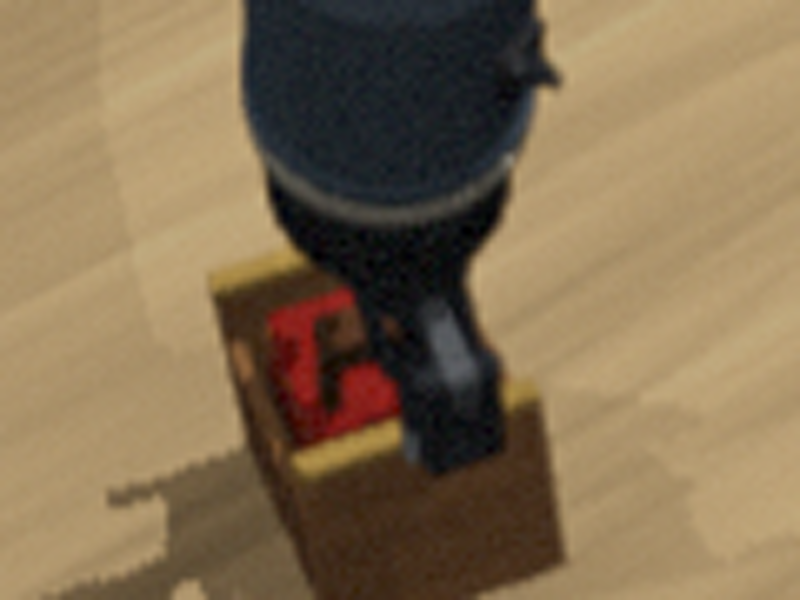

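Request:
play_rows --targets '[[[0,0,0.001,0,0,0],[0,0,0.001,0,0,0],[0,0,0.001,0,0,0],[0,0,0.001,0,0,0],[0,0,0.001,0,0,0],[0,0,0.001,0,0,0],[0,0,0.001,0,0,0],[0,0,0.001,0,0,0]]]' --hand 1 --squeeze 40

```text
time_s: 6.15
tcp_pos: [0.5113, -0.2131, 0.106]
ee_rot: [-0.166, 0.779, 0.591, -0.126]
contact_force: [1.5, 0.1, 0.1]
grip_width: 0.156
```

```bash
python3 - <<'E'
from rel import *
np.set_printoptions(suppress=True,precision=4)
r0=pose(24,mid=(0,0,49))
for th in[24,22,20,18,16,14,12,10,8,6,4,2,0]:
    t=np.radians(th);m=37+30*np.cos(t)-38*np.sin(t)+2*min(1,(24-th)/6)
    print(th,(row(*r0,*pose(th,mid=(0,0,m)))+0).round(4).tolist())
E
```

```text
24 [0.0, 0.0, 0.0, 0.0, 0.0, 0.0]
22 [-0.0, -0.0031, -0.002, -2.0, 0.0, -0.0]
20 [0.0, -0.0062, -0.004, -4.0, -0.0, -0.0]
18 [-0.0, -0.0092, -0.0059, -6.0, -0.0, -0.0]
16 [-0.0, -0.012, -0.007, -8.0, 0.0, -0.0]
14 [-0.0, -0.0148, -0.0081, -10.0, 0.0, -0.0]
12 [-0.0, -0.0175, -0.0091, -12.0, 0.0, 0.0]
10 [-0.0, -0.0203, -0.01, -14.0, 0.0, -0.0]
8 [-0.0, -0.023, -0.0108, -16.0, 0.0, -0.0]
6 [-0.0, -0.0256, -0.0115, -18.0, 0.0, -0.0]
4 [-0.0, -0.0282, -0.012, -20.0, 0.0, -0.0]
2 [-0.0, -0.0308, -0.0125, -22.0, 0.0, -0.0]
0 [-0.0, -0.0334, -0.0129, -24.0, 0.0, -0.0]
```

Request:
play_rows --targets '[[[0,0,0,0,0,0],[0,0,0,0,0,0],[0,0,0,0,0,0]]]' --hand 1 --squeeze 90

```text
time_s: 6.52
tcp_pos: [0.5113, -0.213, 0.106]
ee_rot: [-0.166, 0.779, 0.591, -0.126]
contact_force: [3.1, -1.2, 0.6]
grip_width: 0.144
```

First half of the turn, then check the forces.

Request:
play_rows --targets '[[[0,-0.0031,-0.002,-2,0,0],[0,-0.0062,-0.004,-4,0,0],[0,-0.0092,-0.0059,-6,0,0],[0,-0.012,-0.007,-8,0,0],[0,-0.0148,-0.0081,-10,0,0],[0,-0.0148,-0.0081,-10,0,0]]]'

```text
time_s: 7.28
tcp_pos: [0.5002, -0.21, 0.1196]
ee_rot: [-0.098, 0.791, 0.6, -0.074]
contact_force: [0.4, 0.1, -3.2]
grip_width: 0.145
```

```bash
python3 - <<'E'
from rel import *
r0=pose(14,mid=(0,0,38.914+2+37-38+0))
f=lambda th:37+30*np.cos(np.radians(th))-38*np.sin(np.radians(th))+2
r0=pose(14,mid=(0,0,f(14)))
for th in[11,8,5,2,0]:print(th,(row(*r0,*pose(th,mid=(0,0,f(th))))+0).round(4).tolist())
R,p=now();r=row(R,p,*pose(14,mid=(0,0,f(14))));print(r.round(4))
E
```

```text
11 [0.0, -0.0038, -0.0021, -3.0, -0.0, -0.0]
8 [0.0, -0.0076, -0.004, -6.0, -0.0, 0.0]
5 [0.0, -0.0113, -0.0057, -9.0, -0.0, -0.0]
2 [0.0, -0.015, -0.0071, -12.0, -0.0, 0.0]
0 [0.0, -0.0174, -0.0079, -14.0, -0.0, -0.0]
[ 0.0004  0.0009  0.0003 -0.1775 -0.0255 -0.0207]
```

Request:
play_rows --targets '[[[0,-0.0038,-0.0021,-3,0,0],[0,-0.0076,-0.004,-6,0,0],[0,-0.0113,-0.0057,-9,0,0],[0,-0.015,-0.0071,-12,0,0],[0,-0.0174,-0.0079,-14,0,0],[0,-0.0174,-0.0079,-14,0,0],[0,-0.0174,-0.0079,-14,0,0],[0,-0.0174,-0.0079,-14,0,0]]]'

```text
time_s: 8.28
tcp_pos: [0.4872, -0.2063, 0.131]
ee_rot: [-0.001, 0.797, 0.605, -0.001]
contact_force: [0.5, -0.5, -2.8]
grip_width: 0.151
```

```bash
python3 - <<'E'
from rel import *
R,p=now();print(R.as_matrix().round(3)[:,2],row(R,p,*pose(0,mid=(0,0,69))).round(4))
s=ctrl.grab_frame("scene")
for n in("caddy","caddy_mid","caddy_grip"):print(n,[(np.round(d["at"],1).tolist(),round(d["p"],2)) for d in ctrl.spot_point("scene",n)][:2])
print(proj("scene",W(P,[[0,0,39],[0,0,69],[0,0,150]])))
cv2.imwrite("pics/lev.png",cv2.resize(s[200:305,140:280,::-1],(800,600),interpolation=cv2.INTER_CUBIC))
E
```

```text
[-0.003  0.001 -1.   ] [ 0.0004 -0.0007  0.     -0.1551  0.0076  0.0165]
caddy [([207.9, 277.3], 0.77), ([205.7, 266.2], 0.71)]
caddy_mid [([203.5, 265.6], 0.93), ([208.7, 278.1], 0.55)]
caddy_grip [([200.3, 241.7], 0.8), ([389.0, 165.4], 0.73)]
[[208.10341875 274.41670793]
 [206.350641   265.64182345]
 [201.33304177 240.47895937]]
```

View pics/lev.png

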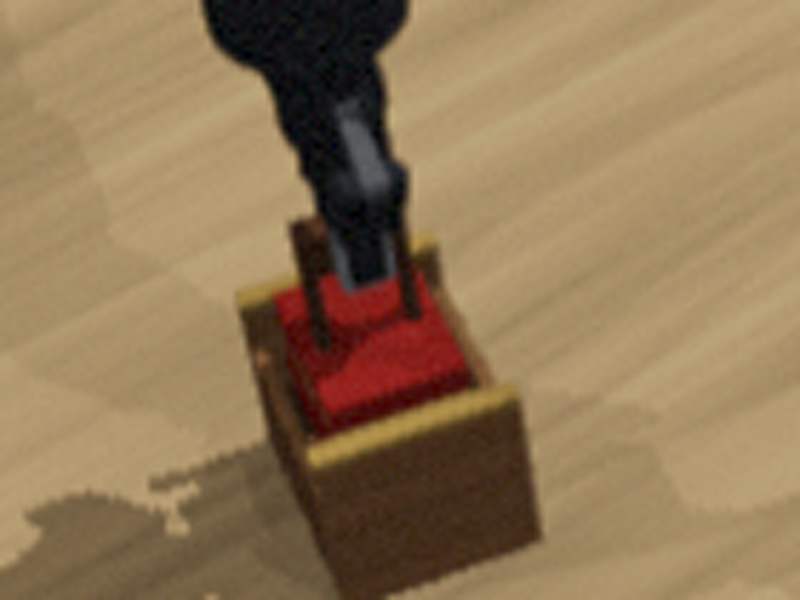

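The caddy is level inside the chest, and its mid point at (203,266) matches the predicted (206,266). Now I'll lift it.

Request:
play_rows --targets '[[[0,0,-0.01,0,0,0],[0,0,-0.02,0,0,0],[0,0,-0.03,0,0,0],[0,0,-0.045,0,0,0],[0,0,-0.06,0,0,0],[0,0,-0.075,0,0,0],[0,0,-0.09,0,0,0],[0,0,-0.105,0,0,0],[0,0,-0.12,0,0,0],[0,0,-0.12,0,0,0],[0,0,-0.12,0,0,0]]]'

```text
time_s: 9.85
tcp_pos: [0.4869, -0.2061, 0.251]
ee_rot: [-0.001, 0.797, 0.604, -0.001]
contact_force: [1.0, -0.3, -2.4]
grip_width: 0.149
```

```bash
python3 - <<'E'
from rel import *
R,p=now();print(R.as_matrix().round(3),p)
q=np.array([.531,.176,p[2]]);print(row(R,p,R,q).round(4))
E
```

```text
[[ 0.269  0.963 -0.002]
 [ 0.963 -0.269  0.001]
 [ 0.    -0.002 -1.   ]] [ 0.48690785 -0.20613201  0.25095446]
[ 3.799e-01 -6.040e-02  2.000e-04  0.000e+00  0.000e+00  0.000e+00]
```

Request:
play_rows --targets '[[[0.02,-0.003,0,0,0,0],[0.05,-0.008,0,0,0,0],[0.085,-0.0135,0,0,0,0],[0.12,-0.019,0,0,0,0],[0.155,-0.0245,0,0,0,0],[0.19,-0.03,0,0,0,0],[0.225,-0.0355,0,0,0,0],[0.26,-0.041,0,0,0,0],[0.295,-0.0465,0,0,0,0],[0.33,-0.052,0,0,0,0],[0.36,-0.057,0,0,0,0],[0.38,-0.06,0,0,0,0],[0.38,-0.06,0,0,0,0],[0.38,-0.06,0,0,0,0],[0.38,-0.06,0,0,0,0]]]'

```text
time_s: 11.72
tcp_pos: [0.5317, 0.1743, 0.2515]
ee_rot: [-0.001, 0.797, 0.604, -0.001]
contact_force: [0.4, -0.9, -2.3]
grip_width: 0.145
```

```bash
python3 - <<'E'
from rel import *
R,p=now();print(R.as_matrix().round(3)[:,2],p)
s=ctrl.grab_frame("scene")
for n in("caddy","caddy_mid","caddy_grip","stand"):print(n,[(np.round(d["at"],1).tolist(),round(d["p"],2)) for d in ctrl.spot_point("scene",n)][:2])
g=p+[0,0,.019];print(proj("scene",[g-[0,0,.111],g-[0,0,.081],g]).round(1).tolist(), g[2]-.111)
cv2.imwrite("pics/st.png",cv2.resize(s[130:265,260:440,::-1],(800,600),interpolation=cv2.INTER_CUBIC))
E
```

```text
[-0.002  0.    -1.   ] [0.53168757 0.1742899  0.25153113]
caddy [([337.3, 180.9], 0.86), ([278.9, 355.2], 0.16)]
caddy_mid [([337.0, 167.9], 0.84)]
caddy_grip [([333.8, 144.4], 0.75)]
stand [([333.3, 224.7], 0.8), ([281.6, 352.5], 0.17)]
[[335.9, 177.9], [336.2, 168.2], [337.0, 140.6]] 0.1595311257140063
```

View pics/st.png

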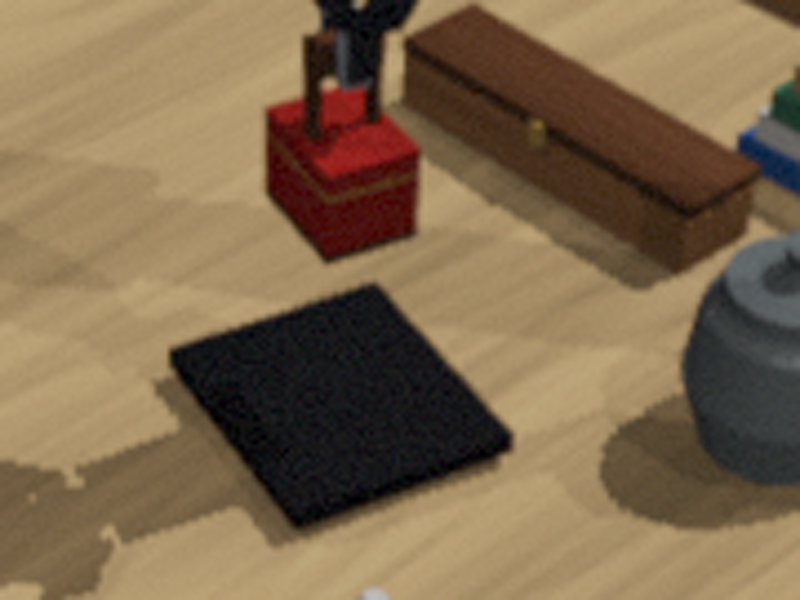

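The caddy hangs level above the stand. I'll lower it most of the way.

Request:
play_rows --targets '[[[0,0,0.015,0,0,0],[0,0,0.035,0,0,0],[0,0,0.055,0,0,0],[0,0,0.075,0,0,0],[0,0,0.095,0,0,0],[0,0,0.11,0,0,0],[0,0,0.12,0,0,0],[0,0,0.125,0,0,0],[0,0,0.127,0,0,0],[0,0,0.127,0,0,0],[0,0,0.127,0,0,0]]]'

```text
time_s: 13.35
tcp_pos: [0.5317, 0.176, 0.1249]
ee_rot: [-0.001, 0.797, 0.604, -0.0]
contact_force: [0.3, -0.7, -2.1]
grip_width: 0.146
```

Request:
play_rows --targets '[[[0,0,0.001,0,0,0],[0,0,0.002,0,0,0],[0,0,0.003,0,0,0],[0,0,0.004,0,0,0],[0,0,0.005,0,0,0],[0,0,0.005,0,0,0],[0,0,0.005,0,0,0]]]'

```text
time_s: 14.22
tcp_pos: [0.5314, 0.1758, 0.1195]
ee_rot: [-0.001, 0.797, 0.604, -0.0]
contact_force: [0.3, 0.1, -3.3]
grip_width: 0.147
```

Still hanging (about 3 N), at an estimated 3 to 4 mm above the top. I'll continue in small steps.

Request:
play_rows --targets '[[[0,0,0.0005,0,0,0],[0,0,0.001,0,0,0],[0,0,0.0015,0,0,0],[0,0,0.002,0,0,0],[0,0,0.0025,0,0,0],[0,0,0.003,0,0,0],[0,0,0.003,0,0,0]]]'

```text
time_s: 15.1
tcp_pos: [0.5316, 0.1761, 0.1173]
ee_rot: [-0.001, 0.797, 0.604, -0.0]
contact_force: [-3.6, 0.5, 8.2]
grip_width: 0.146
```

It's down: the force has reversed to +8 N. Now I'll release and retreat.

Request:
play_rows --targets '[[[0,0,0,0,0,0],[0,0,0,0,0,0],[0,0,0,0,0,0],[0,0,0,0,0,0],[0,0,0,0,0,0],[0,0,0,0,0,0],[0,0,0,0,0,0],[0,0,0,0,0,0]]]' --hand -1

```text
time_s: 16.1
tcp_pos: [0.5314, 0.1759, 0.1164]
ee_rot: [-0.001, 0.797, 0.604, -0.001]
contact_force: [0.2, 0.0, 0.1]
grip_width: 0.996
```

Request:
play_rows --targets '[[[0,0,-0.01,0,0,0],[0,0,-0.03,0,0,0],[0,0,-0.05,0,0,0],[0,0,-0.08,0,0,0],[0,0,-0.11,0,0,0],[0,0,-0.14,0,0,0],[0,0,-0.16,0,0,0],[0,0,-0.16,0,0,0],[0,0,-0.16,0,0,0]]]'

```text
time_s: 17.23
tcp_pos: [0.5313, 0.1757, 0.276]
ee_rot: [-0.001, 0.797, 0.604, -0.001]
contact_force: [-0.1, -0.3, -0.6]
grip_width: 1.003
```

```bash
python3 - <<'E'
from rel import *
s=ctrl.grab_frame("scene")
for n in("caddy","caddy_mid","caddy_grip","jar","brush_box","seal_a","dish","dropper","weight"):print(n,[(np.round(d["at"],1).tolist(),round(d["p"],2)) for d in ctrl.spot_point("scene",n)][:2])
print(proj("scene",[[.531,.176,.024],[.531,.176,.054],[.531,.176,.135]]).round(1).tolist(),ctrl.get_obs()["contact_force"])
cv2.imwrite("pics/end.png",s[60:460,100:560,::-1])
E
```

```text
caddy [([340.2, 219.6], 0.94)]
caddy_mid [([331.6, 207.2], 0.6)]
caddy_grip [([335.4, 184.7], 0.55), ([330.3, 224.0], 0.26)]
jar [([434.3, 229.8], 0.61)]
brush_box [([387.1, 166.0], 0.89), ([205.5, 262.4], 0.61)]
seal_a [([336.4, 218.9], 0.68), ([317.4, 301.5], 0.5)]
dish [([136.8, 326.0], 0.62)]
dropper [([278.5, 355.4], 0.77)]
weight [([376.8, 310.8], 0.6)]
[[335.1, 218.0], [335.3, 209.4], [336.0, 185.2]] [-0.20228988  0.4153097  -0.47970281]
```

View pics/end.png

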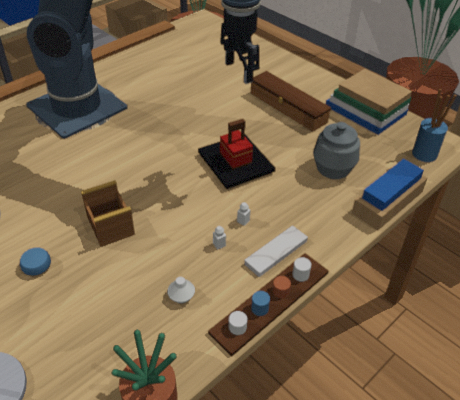

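The caddy stands upright in the middle of the stand. The chest is empty, the other things are where they were, and the gripper is clear.

```bash
python3 -c "
from bench import ctrl
print(ctrl.close_job())"
```

```text
the job is handed in; nothing more can be done
None
```

The red caddy is standing upright in the middle of the black stone stand, and I've handed the job in; no verdict came back. I gripped it by the bar with the tool tilted about 24°, turned it level inside the chest, lifted it about 120 mm and carried it to the stand. I opened the fingers only once the force showed it was down (+8 N).

- **Forces and time:** the largest force reading at the end of any move was about 9 N, and the clock stood at about 17 s after the retreat.
- **Position:** in the final picture the caddy's points agree within about 5 px of where they should be at the stand's middle. That is roughly 10 mm, against the 45 mm allowed.
- **Other things on the shelf:** the jar, brush box, dish, dropper and weight were found within about 4 px of where they started. The seals look unmoved, but I checked them only by eye because the search for them mistook the caddy for a seal. None of these were measured precisely.
- **Camera cover:** once the gripper was over the chest I checked only with the scene camera, because the arm blocked the top view there.

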